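# Crank the antenna tuner to its mark

### The job

Retune the antenna tuner with the orange dial: fit the crank fully down onto its square shaft, turn it clockwise with the crank until the white pointer stands at the white mark on the orange ring, then lift the crank off and lay it flat on the grey mat again. Leave the setting of the tuner with the blue dial as it is.

Things in the scene. Friction and masses are not known exactly. Their poses are not given: they have to be found in the camera images.
- crank: Aluminium crank, 0.18 kg, lying flat. Origin: hub axis, at the flat underside; z up, x along the arm. Hub 36 x 36, 32 high; square socket 23 x 23 (sides along x, y), 26 deep, open below. On the hub a black grip block to lift and turn it by: 24 across y, 28 along x, 32 to 66 above the underside. Arm 14 wide, 8 thick, level with the underside, to a black knob (22 across, top at 46) at x = 104. All mm.
- mat: Grey mat fixed on the desk, 220 mm along its x, 170 mm along its y, 4 mm thick; origin at the centre of its underside, on the desk. The crank lies on it at the start and must lie on it again at the end.
- coil_seat (a point): Orange-dial tuner (fixed grey box 170 x 170 x 70 mm): point on the axis of its upright square shaft, on top of the 40 mm collar (78 mm above the desk) where the seated hub rests. Shaft 20 x 20 mm, 22 mm above this point, its top 8 mm tapered to 11 x 11. x, y along the square's flats, turning with it; pointer midway between +x and +y. The crank fits at any quarter turn, with 9 degrees of play each way.
- coil (a joint): Turn of the orange-dial tuner's shaft in rad, growing clockwise seen from above. Starts at 0 to 0.4; at 1.3 the white pointer stands at the middle of the broad white mark on the orange ring; end stops at -0.15 and 1.75. Friction about 0.12 N m, no spring: it stays where it is left.
- cap (a joint): Turn of the shaft of the blue-dial tuner, a twin of the orange one, in rad, growing clockwise; starts between 0 and 0.1. Not to be turned.
Mind the look-alikes: they are no part of the job. Of the things that look like the crank, the middle-sized one is meant.

How it is judged (in metres and radians):
On the way, in this order (a step that is already met when the one before it is completed fails the run):
1. the crank is fully down on the orange tuner's shaft, before that shaft has been turned to the mark (horizontal distance between crank and coil_seat below 0.008 m and z of crank in the frame of coil_seat below 0.008 m and angle between crank's own z axis and vertical below 0.17 rad and value of joint coil below 1 rad), for 0.1 s.
2. with the crank on the shaft, the pointer has been turned to the mark (horizontal distance between crank and coil_seat below 0.01 m and z of crank in the frame of coil_seat below 0.015 m and value of joint coil between 1.1 and 1.5 rad), for 0.1 s.
At the end, for the whole second after the job is handed in: The orange tuner's shaft is at 1.3 rad (pointer at the mark) within 0.2 rad, and the crank lies still and flat, socket down, within 0.1 rad, its hub's axis anywhere over the grey mat (220 x 170 mm), its underside below 10 mm above the desk; the arm may point any way (value of joint coil between 1.1 and 1.5 rad and x of crank in the frame of mat between -0.11 and 0.11 m and y of crank in the frame of mat between -0.085 and 0.085 m and height (world z) of crank below 0.01 m and angle between crank's own z axis and vertical below 0.1 rad and linear speed of crank below 0.02 m/s); the robot touches nothing.
It fails at once if the blue tuner's setting is changed (value of joint cap above 0.25 rad).
It also fails if it takes over 54 s, if anything falls off the work surface, if the arm or the gripper's body presses on something with over 40 N, if the wrist force passes 120 N, or if a joint passes its speed limit or range.

### The arm

A 6-joint arm with a two-finger parallel gripper is mounted at the origin on the work surface. World frame = base frame: x ahead of the robot, y to its left, z up, the work surface at z = 0. Lengths are in m, angles in degrees, forces in N, time in s.
With the tool pointing down it reaches from about 0.4 to 0.825 m from the base axis. Payload 7 kg.
Tool frame: the origin (TCP) lies on the centre line of the jaws, within the pads' length; the fingertips stand 17 mm ahead of it and the grasp point (between the pads) lies 2 mm behind it; y points along the fingers, z is the direction in which the jaws open and shut, and the axes are right-handed (so a half turn about y gives the same grasp; the last joint's range is limited). The gripper opens to 88 mm and grips with 3 to 60 N. Pads are 19 mm wide; open, the fingers measure 130 mm over their backs; the gripper's body (78 mm by 193 mm) begins 47 mm behind the grasp point.
Start: joints at [-57.92, 20.546, 0.682, 0, -70.136, -16.507], TCP at [0.181, -0.65, 0.244] pointing down, gripper open.
Joint ranges: [-176.03, 176.03], [-82.01, 121.73], [-58.28, 71.71], [-173.87, 95.51], [-174.79, -0.11], [-173.66, 173.66]. Speed limits (degrees/s): [136.94, 136.94, 172.46, 180, 180, 180].

### API

Orientations are given as [roll, pitch, yaw] about the fixed x, y, z axes, in that order (R = Rz(yaw) Ry(pitch) Rx(roll)).
In Python, from plant import r, capture, camera_info gives the robot as it stands. The module is installed in compiled form; this text tells all that it offers.
- The arm moves only by the tool apply_moves, never from a script. Its argument "deltas" is a list of rows, each an object of numbers: "tx", "ty", "tz": the shift along the tool's x, y, z in m; "turn": the turn about the tool's y in rad; "gripper": the finger opening in m, from 0 to 0.0876. A call has 1 to 5 rows; each row is the pose to reach, as a shift and turn from the pose commanded when the call began, along the tool's axes at that moment; what a row does not reach only later rows make up. A row lasts 1/10 s, in which the tool goes at most 50 mm and 8.59 degrees, less where a joint would pass 70% of its speed; a pose out of reach is approached as far as the arm can. A call with a gripper value outside its range is refused whole. The fingers move at their own pace and stop on an object; "newtons" is the grip in N (left out, the last holds). Time passes only in rows, so rows that repeat a pose let the fingers close. It gives the time, the measured TCP pose, the force and the opening at its end, in the units of the state.
- r.get_state(): the state, without advancing time (a new reading comes with each control period).
- capture(name): name is "side" or "top"; returns (picture, depth): 480x640x3 uint8, red, green, blue; 480x640 float32, m along the optical axis (not along the pixel's ray), 0 where there is no reading.
- camera_info(name): a dict with "K" (3x3 intrinsics, pixels), "eye" and "orientation" of the camera in the world. Camera axes: x right, y up, looking along -z (the intrinsics and any distortion apply to the point x, -y, -z); pixel columns grow to the right and rows downward; lengths in m; the calibration is good to about 2 mm. A picture is of the moment at which its call begins. camera_info takes no time and is no camera call.
- r.close_job(): hands the job in, once; it reports no verdict.
The state is a dict: "time_s": time; "joints": joint angles; "qd": joint speeds; "joint_torque": joint torques, N m; "tcp_pos": TCP position; "eef_rot": TCP orientation; "contact_force": force on the tool from outside, world axes, zero at the start; "moment": the same for the moment, N m; "gripper_width": finger opening in m.
Only numpy, scipy, OpenCV 4.12 (cv2) and the standard library are available. Lean on these libraries where they do the work, as an engineer would, in place of code of your own. Each camera call takes 0.05 s, during which the arm holds its last target.

## Working session

There is one attempt and no reset: what is moved stays moved. The work goes in short steps, Python scripts to look and compute and a tool call to move; the robot and the scene stay as the last step left them, time stands still between calls to the robot, and variables do not carry over. Pictures are saved under pics/ and viewed, and the job is handed in when it is done.

Besides the shell and the picture viewer there is one more tool, called by a JSON object that holds its "method" and its "body". apply_moves: Moves the arm, as the interface text tells. Its arguments: {"type":"object","properties":{"deltas":{"type":"array","items":{"type":"object","properties":{"tx":{"type":"number"},"ty":{"type":"number"},"tz":{"type":"number"},"turn":{"type":"number"},"gripper":{"type":"number"}}}},"newtons":{"type":"number"}},"required":["deltas"]}

```bash
mkdir -p pics
python3 - <<'E'
from plant import r,capture,camera_info
import cv2,numpy as np
print(r.get_state())
for n in("side","top"):
    p,d=capture(n); cv2.imwrite(f"pics/{n}0.png",p[:,:,::-1]); np.save(f"{n}0.npy",d); cv2.imwrite(f"{n}0raw.png",p[:,:,::-1]); print(camera_info(n))
E
```

```text
{'time_s': 0.0, 'joints': array([-5.79206904e+01,  2.05920466e+01,  6.33098638e-01, -2.05238074e-02,
       -7.01376689e+01, -1.65062989e+01]), 'qd': array([-0.1246775 , -0.0050727 , -0.03324425, -0.00713486,  0.02093187,
       -0.01479289]), 'joint_torque': array([-5.36384887e-04, -5.82721031e+01,  2.93068510e+01,  6.99753553e+00,
        6.93037538e-03, -1.14324419e-04]), 'tcp_pos': array([ 0.18105254, -0.64976736,  0.24260939]), 'eef_rot': array([-8.99018827e+01,  8.95511595e-03,  1.55660289e+01]), 'contact_force': array([0.22803048, 0.55512148, 0.11100069]), 'moment': array([ 0.00099354,  0.02729451, -0.02704658]), 'gripper_width': 0.08777746009970049}
{'K': array([[620.76807109,   0.        , 321.3845711 ],
       [  0.        , 620.76807109, 238.91402747],
       [  0.        ,   0.        ,   1.        ]]), 'eye': array([0.28628632, 1.13848628, 1.01566529]), 'orientation': array([  49.86986723,   -0.1750834 , -172.92310703])}
{'K': array([[513.44349757,   0.        , 324.57234227],
       [  0.        , 513.44349757, 238.67864834],
       [  0.        ,   0.        ,   1.        ]]), 'eye': array([0.35043011, 0.05923086, 1.20923808]), 'orientation': array([  2.87504823,   0.34046924, -90.33201996])}
```

View pics/top0.png

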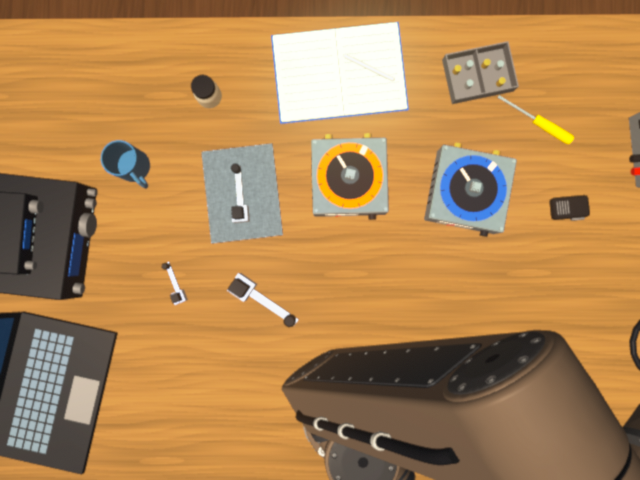

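View pics/side0.png

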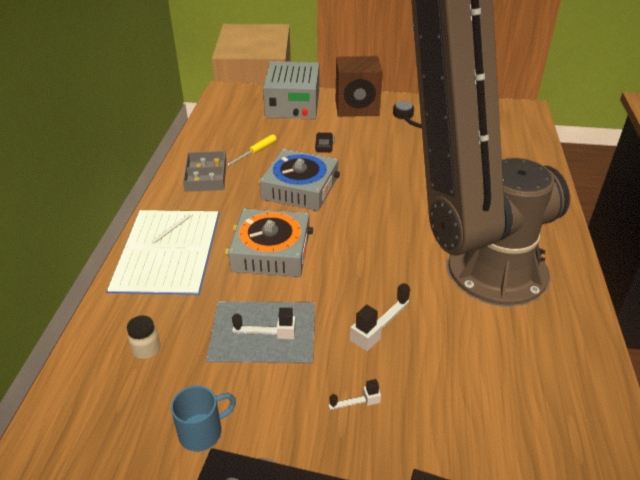

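The pictures show three look-alikes in the top view: the big crank with its hub at (240,288), the small one at (176,297), and the middle one on the mat at (238,212), which is the one I want. The orange tuner's shaft is near (350,174) and the blue one near (475,187).

```bash
cat > h.py <<'E'
import numpy as np,cv2
from plant import r,capture,camera_info
from scipy.spatial.transform import Rotation as R
def cam(n):
    c=camera_info(n); return np.array(c['K']),np.array(c['eye']),R.from_euler('xyz',c['orientation'],degrees=True).as_matrix()
def ray(n,uv,z):
    K,e,M=cam(n); uv=np.atleast_2d(uv).astype(float)
    d=np.c_[(uv[:,0]-K[0,2])/K[0,0],-(uv[:,1]-K[1,2])/K[1,1],-np.ones(len(uv))]@M.T
    return e+d*((z-e[2])/d[:,2])[:,None]
def cloud(n,D):
    K,e,M=cam(n); v,u=np.mgrid[:480,:640]
    P=np.stack([(u-K[0,2])/K[0,0]*D,-(v-K[1,2])/K[1,1]*D,-D],-1)
    return P@M.T+e
def proj(n,p):
    K,e,M=cam(n); q=(np.atleast_2d(p)-e)@M
    return np.c_[K[0,0]*q[:,0]/-q[:,2]+K[0,2],-K[1,1]*q[:,1]/-q[:,2]+K[1,2]]
def shot(n,name):
    p,d=capture(n); cv2.imwrite(f"{name}.png",p[:,:,::-1]); np.save(f"{name}.npy",d); return p,d
def crop(img,box,f,out):
    x0,y0,x1,y1=box; cv2.imwrite("pics/"+out,cv2.resize(img[y0:y1,x0:x1],None,fx=f,fy=f,interpolation=cv2.INTER_CUBIC))
E
python3 - <<'E'
from h import *
t=cv2.imread("top0raw.png");s=cv2.imread("side0raw.png")
D=np.load("top0.npy");P=cloud("top",D);
print("desk z",np.median(P[250:270,330:400,2]),"mat",np.median(P[225:235,225:260,2]))
for nm,(x0,y0,x1,y1),lo,hi in [("blk",(222,195,256,228),.06,.08),("blkbig",(225,270,260,305),.06,.2),("blksm",(165,285,190,310),.03,.1),("knob",(225,155,250,182),.04,.06),("oshaft",(335,160,365,190),.09,.11),("bshaft",(460,170,490,205),.09,.11)]:
    Q=P[y0:y1,x0:x1].reshape(-1,3);m=(Q[:,2]>lo)&(Q[:,2]<hi);q=Q[m]
    print(nm,m.sum(),q.min(0).round(4),q.max(0).round(4),np.median(q,0).round(4), q.mean(0).round(4))
a=cv2.resize(t[140:245,200:285],None,fx=6,fy=6);cv2.imwrite("pics/c1.png",a[:600,:800])
crop(t,(305,130,395,222),6,"c2.png");crop(t,(425,140,520,238),6,"c3.png")
crop(s,(205,200,325,365),3.6,"c4.png")
E
```

```text
desk z 0.00012059737073477628 mat 0.004180798576245981
blk 142 [0.4551 0.2494 0.0603] [0.4844 0.2749 0.0753] [0.469  0.2615 0.0698] [0.4693 0.2617 0.0693]
blkbig 266 [0.2804 0.235  0.06  ] [0.322  0.2775 0.0908] [0.3011 0.2555 0.0847] [0.3013 0.2555 0.0834]
blksm 95 [0.2675 0.3937 0.0301] [0.2904 0.4164 0.0529] [0.279  0.4028 0.0479] [0.2788 0.4037 0.046 ]
knob 72 [0.5625 0.2601 0.0402] [0.5845 0.279  0.0544] [0.5714 0.2693 0.0488] [0.572  0.2695 0.0484]
oshaft 85 [ 0.5373 -0.0021  0.0906] [0.5616 0.02   0.1027] [0.5488 0.0093 0.0972] [0.549  0.0093 0.097 ]
bshaft 86 [ 0.5086 -0.2764  0.09  ] [ 0.531  -0.2539  0.1035] [ 0.5188 -0.2639  0.0976] [ 0.5188 -0.2638  0.0971]
```

View pics/c1.png

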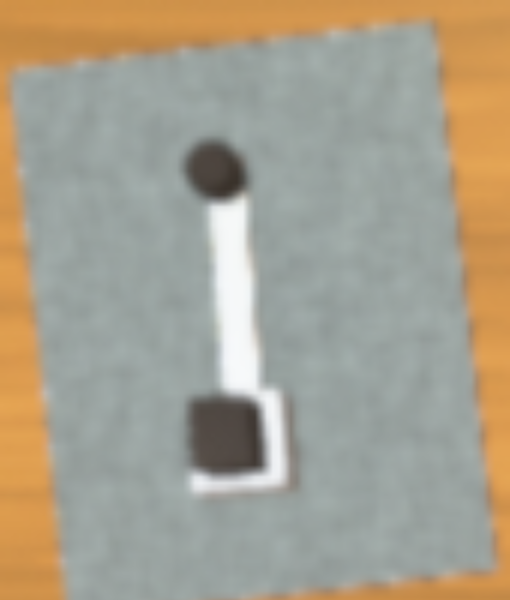

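View pics/c2.png

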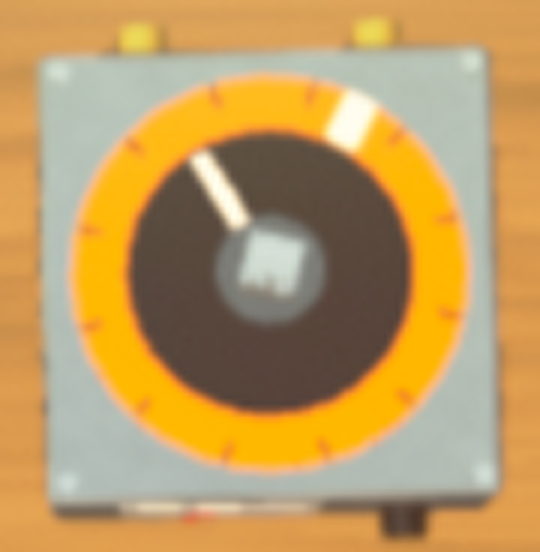

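View pics/c4.png

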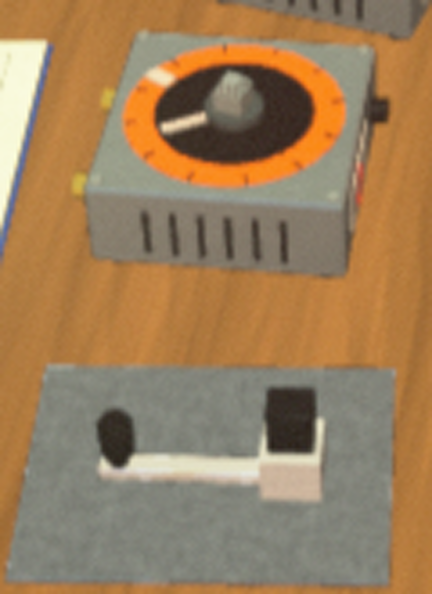

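```bash
cat > dial.py <<'E'
from h import *
def blob(m,near):
    n,l,st,c=cv2.connectedComponentsWithStats(m.astype(np.uint8))
    i=1+np.argmin(np.where(st[1:,4]>8,np.hypot(*(c[1:]-near).T),1e9)); return l==i,c[i]
def dial(t,view="top",rc=(350,174)):
    hsv=cv2.cvtColor(t,cv2.COLOR_BGR2HSV); 
    o=((hsv[...,0]>8)&(hsv[...,0]<27)&(hsv[...,1]>225)&(hsv[...,2]>200)).astype(np.uint8)
    b=np.zeros_like(o);x,y=rc;b[y-45:y+45,x-45:x+45]=1;o&=b
    m,_=blob(cv2.morphologyEx(o,cv2.MORPH_CLOSE,np.ones((3,3))),np.array(rc))
    cs,_=cv2.findContours(m.astype(np.uint8),cv2.RETR_EXTERNAL,cv2.CHAIN_APPROX_NONE)
    c=cv2.convexHull(max(cs,key=len))[:,0]
    w=ray(view,c,.071)
    A=np.c_[2*w[:,:2],np.ones(len(w))];s=np.linalg.lstsq(A,(w[:,:2]**2).sum(1),rcond=None)[0]
    return s[:2],np.sqrt(s[2]+s[0]**2+s[1]**2),hsv
E
python3 - <<'E'
from dial import *
t=cv2.imread("top0raw.png");s=cv2.imread("side0raw.png")
for v,im,rc in(("top",t,(350,174)),("side",s,(271,232))):
    c,rad,hsv=dial(im,v,rc); print(v,c,rad)
    # white pixels: low sat, bright
    P=ray(v,np.stack(np.meshgrid(np.arange(640),np.arange(480)),-1).reshape(-1,2),.071)
    rr=np.hypot(*(P[:,:2]-c).T).reshape(480,640); an=np.degrees(np.arctan2(*(P[:,:2]-c)[:,::-1].T)).reshape(480,640)
    wh=(hsv[...,2]>150)&(hsv[...,1]<130)
    for nm,lo,hi in(("ptr",.025,.046),("mark",.056,.07)):
        m=wh&(rr>lo)&(rr<hi); print(nm,m.sum(),np.median(an[m]),an[m].std(),rr[m].mean())
# block & knob
for v,im,box,kb in(("top",t,(222,195,256,228),(225,155,250,182)),("side",s,(270,300,300,330),(228,310,248,340))):
    hsv=cv2.cvtColor(im,cv2.COLOR_BGR2HSV)
    for nm,(x0,y0,x1,y1),z in(("blk",box,.07),("knob",kb,.05)):
        m=np.zeros((480,640),np.uint8);m[y0:y1,x0:x1]=hsv[y0:y1,x0:x1,2]<85
        cs,_=cv2.findContours(m,cv2.RETR_EXTERNAL,cv2.CHAIN_APPROX_NONE);c=max(cs,key=cv2.contourArea)
        q=ray(v,c[:,0],z)[:,:2].astype(np.float32);print(v,nm,cv2.minAreaRect(q*1000))
# mat
hsv=cv2.cvtColor(t,cv2.COLOR_BGR2HSV);m=np.zeros((480,640),np.uint8);m[138:250,196:290]=hsv[138:250,196:290,1]<70
m=cv2.morphologyEx(m,cv2.MORPH_CLOSE,np.ones((5,5)))
cs,_=cv2.findContours(m,cv2.RETR_EXTERNAL,cv2.CHAIN_APPROX_NONE);c=max(cs,key=cv2.contourArea)
print("mat",cv2.minAreaRect((ray("top",c[:,0],.004)[:,:2]*1000).astype(np.float32)))
# arm line (white) for yaw
m=np.zeros((480,640),np.uint8);m[175:203,228:250]=hsv[175:203,228:250,2]>210
n=np.argwhere(m)[:,::-1];q=ray("top",n,.012)[:,:2];print("arm",len(n),cv2.fitLine((q*1000).astype(np.float32),cv2.DIST_HUBER,0,.01,.01).ravel())
E
```

```text
top [0.54876771 0.00910842] 0.0700041694979342
ptr 42 29.769369464039233 4.805165583743749 0.03570216746250675
mark 39 -27.3859198577713 3.709108532877579 0.06319108774298661
side [ 0.54640778 -0.05648324] 0.011780912331244932
ptr 87 -6.563284128796467 114.02209796793602 0.03678266783244993
mark 122 15.855142945127717 111.9182982526626 0.06375239230081894
top blk ((468.43243408203125, 259.4763488769531), (22.559080123901367, 20.09733009338379), 0.13050666451454163)
top knob ((570.0479736328125, 267.8287658691406), (19.520965576171875, 16.10903549194336), 44.667198181152344)
side blk ((464.6136474609375, 279.6835021972656), (27.115148544311523, 48.07505416870117), 9.149462699890137)
side knob ((567.151123046875, 288.40863037109375), (18.793773651123047, 42.697784423828125), 12.730124473571777)
mat ((521.22314453125, 261.9045104980469), (219.1144561767578, 168.9793243408203), 6.469851970672607)
arm 164 [9.9624074e-01 8.6628057e-02 5.2977948e+02 2.6733945e+02]
```

```bash
cat > plan.py <<'E'
import sys
from h import *
x,y,z,yaw=map(float,sys.argv[1:5]);s=r.get_state();p=s['tcp_pos'];M=R.from_euler('xyz',s['eef_rot'],degrees=True).as_matrix()
d=M.T@(np.array([x,y,z])-p);cy=np.degrees(np.arctan2(M[1,0],M[0,0]))
print("t",s['time_s'],"p",p.round(4),"yaw",cy.round(2),"j",np.round(s['joints'],1),"F",s['contact_force'].round(1),"w",round(s['gripper_width'],4))
print("tx %.4f ty %.4f tz %.4f turn %.4f"%(*d,np.radians((cy-yaw+180)%360-180)))
E
python3 plan.py .42 -.45 .243 15.57; python3 plan.py .53 -.1 .2 4.5
```

```text
t 0.1 p [ 0.1811 -0.6498  0.2427] yaw 15.56 j [-57.9  20.6   0.6  -0.  -70.1 -16.5] F [ 0.1 -0.2 -0.1] w 0.0879
tx 0.2838 ty -0.0001 tz 0.1284 turn -0.0001
t 0.1 p [ 0.1811 -0.6498  0.2427] yaw 15.56 j [-57.9  20.6   0.6  -0.  -70.1 -16.5] F [ 0.1 -0.2 -0.1] w 0.0879
tx 0.4837 ty 0.0433 tz 0.4360 turn 0.1931
```

{"method": "apply_moves", "body": {"deltas": [{"tx":0.045,"tz":0.02},{"tx":0.09,"tz":0.04},{"tx":0.135,"tz":0.06},{"tx":0.18,"tz":0.08},{"tx":0.225,"tz":0.1}]}}

```text
invalid input at $.deltas[0]: expected keys tx, ty, tz, turn, gripper
```

```bash
python3 plan.py .53 -.1 .23 4.5
```

```text
t 0.1 p [ 0.1811 -0.6498  0.2427] yaw 15.56 j [-57.9  20.6   0.6  -0.  -70.1 -16.5] F [ 0.1 -0.2 -0.1] w 0.0879
tx 0.4837 ty 0.0133 tz 0.4360 turn 0.1931
```

All keys are needed.

{"method": "apply_moves", "body": {"deltas": [{"tx":0.045,"ty":0,"tz":0.02,"turn":0,"gripper":0.0876},{"tx":0.09,"ty":0,"tz":0.04,"turn":0,"gripper":0.0876},{"tx":0.135,"ty":0,"tz":0.06,"turn":0,"gripper":0.0876},{"tx":0.18,"ty":0,"tz":0.08,"turn":0,"gripper":0.0876},{"tx":0.225,"ty":0,"tz":0.1,"turn":0,"gripper":0.0876}]}}

```text
time_s: 0.6
tcp_pos: [0.3722, -0.4919, 0.2433]
eef_rot: [-90.0, 0.0, 15.6]
contact_force: [0.6, -0.8, -0.1]
gripper_width: 0.088
```

```bash
python3 plan.py .53 -.1 .23 4.5
```

```text
t 0.6 p [ 0.3722 -0.4919  0.2433] yaw 15.56 j [-34.8  15.1  -7.   -0.  -67.8 -39.7] F [ 0.6 -0.8 -0.1] w 0.088
tx 0.2572 ty 0.0134 tz 0.3352 turn 0.1930
```

{"method": "apply_moves", "body": {"deltas": [{"tx":0.03,"ty":0,"tz":0.039,"turn":0.04,"gripper":0.0876},{"tx":0.06,"ty":0,"tz":0.078,"turn":0.08,"gripper":0.0876},{"tx":0.09,"ty":0,"tz":0.117,"turn":0.12,"gripper":0.0876},{"tx":0.12,"ty":0,"tz":0.156,"turn":0.16,"gripper":0.0876},{"tx":0.15,"ty":0,"tz":0.195,"turn":0.193,"gripper":0.0876}]}}

```text
time_s: 1.1
tcp_pos: [0.4634, -0.2634, 0.2434]
eef_rot: [-90.0, 0.0, 4.4]
contact_force: [1.1, -0.3, -0.2]
gripper_width: 0.0875
```

```bash
python3 plan.py .5 .1 .2 4.5
```

```text
t 1.1 p [ 0.4634 -0.2634  0.2434] yaw 4.42 j [ -8.5   7.2 -17.2  -0.  -65.7 -77.1] F [ 1.1 -0.3 -0.2] w 0.0875
tx 0.0645 ty 0.0435 tz 0.3595 turn -0.0014
```

{"method": "apply_moves", "body": {"deltas": [{"tx":0.006,"ty":0,"tz":0.049,"turn":0,"gripper":0.0876},{"tx":0.012,"ty":0.01,"tz":0.098,"turn":0,"gripper":0.0876},{"tx":0.018,"ty":0.02,"tz":0.147,"turn":0,"gripper":0.0876},{"tx":0.024,"ty":0.03,"tz":0.195,"turn":0,"gripper":0.0876},{"tx":0.03,"ty":0.04,"tz":0.243,"turn":0,"gripper":0.0876}]}}

```text
time_s: 1.6
tcp_pos: [0.4735, -0.0188, 0.2033]
eef_rot: [-90.0, -0.0, 4.5]
contact_force: [1.7, 0.9, -0.2]
gripper_width: 0.0877
```

{"method": "apply_moves", "body": {"deltas": [{"tx":0.006,"ty":0,"tz":0.049,"turn":0,"gripper":0.0876},{"tx":0.012,"ty":0.01,"tz":0.098,"turn":0,"gripper":0.0876},{"tx":0.015,"ty":0.02,"tz":0.147,"turn":0,"gripper":0.0876},{"tx":0.015,"ty":0.03,"tz":0.195,"turn":0,"gripper":0.0876},{"tx":0.015,"ty":0.04,"tz":0.243,"turn":0,"gripper":0.0876}]}}

```text
time_s: 2.1
tcp_pos: [0.4691, 0.2246, 0.1631]
eef_rot: [-90.0, 0.0, 4.5]
contact_force: [1.7, -0.2, 1.0]
gripper_width: 0.0874
```

```bash
python3 plan.py .469 .2617 .12 4.5
```

```text
t 2.1 p [0.4691 0.2246 0.1631] yaw 4.53 j [  47.2   10.   -25.2   -0.   -54.8 -132.7] F [ 1.7 -0.2  1. ] w 0.0874
tx 0.0028 ty 0.0431 tz 0.0370 turn 0.0005
```

{"method": "apply_moves", "body": {"deltas": [{"tx":0.003,"ty":0.02,"tz":0.037,"turn":0,"gripper":0.0876},{"tx":0.003,"ty":0.043,"tz":0.037,"turn":0,"gripper":0.0876},{"tx":0.003,"ty":0.043,"tz":0.037,"turn":0,"gripper":0.0876},{"tx":0.003,"ty":0.043,"tz":0.037,"turn":0,"gripper":0.0876}]}}

```text
time_s: 2.5
tcp_pos: [0.4696, 0.2592, 0.1204]
eef_rot: [-90.1, 0.1, 4.5]
contact_force: [0.4, -0.3, 0.3]
gripper_width: 0.0877
```

```bash
python3 plan.py .469 .2617 .056 4.5
python3 - <<'E'
from h import *
p,_=shot("side","s1");crop(p[:,:,::-1],(200,220,380,400),3,"s1.png")
E
```

```text
t 2.5 p [0.4696 0.2592 0.1204] yaw 4.53 j [  49.9   14.3  -26.1    0.   -49.7 -135.3] F [ 0.4 -0.3  0.3] w 0.0877
tx -0.0004 ty 0.0644 tz 0.0026 turn 0.0005
```

View pics/s1.png

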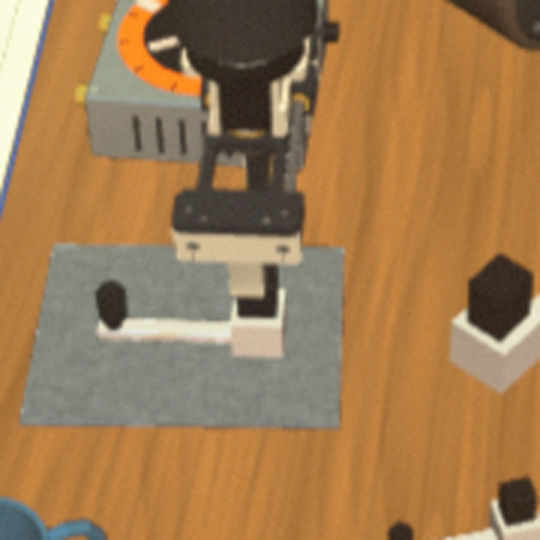

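The view shows the open fingers straddling the grip block near (255,290) in the crop, with the near pad clear of it. I'll go down and grip.

{"method": "apply_moves", "body": {"deltas": [{"tx":0,"ty":0.03,"tz":0.0025,"turn":0,"gripper":0.0876},{"tx":0,"ty":0.055,"tz":0.0025,"turn":0,"gripper":0.0876},{"tx":0,"ty":0.064,"tz":0.0025,"turn":0,"gripper":0.0876},{"tx":0,"ty":0.064,"tz":0.0025,"turn":0,"gripper":0.05},{"tx":0,"ty":0.064,"tz":0.0025,"turn":0,"gripper":0.03}], "newtons": 40}}

```text
time_s: 3.05
tcp_pos: [0.4705, 0.2625, 0.058]
eef_rot: [-89.9, -0.1, 4.5]
contact_force: [0.4, -0.3, -0.8]
gripper_width: 0.0768
```

{"method": "apply_moves", "body": {"deltas": [{"tx":0,"ty":0,"tz":0,"turn":0,"gripper":0.015},{"tx":0,"ty":0,"tz":0,"turn":0,"gripper":0.015},{"tx":0,"ty":0,"tz":0,"turn":0,"gripper":0.015},{"tx":0,"ty":0,"tz":0,"turn":0,"gripper":0.015},{"tx":0,"ty":0,"tz":0,"turn":0,"gripper":0.015}], "newtons": 40}}

```text
time_s: 3.55
tcp_pos: [0.4697, 0.2624, 0.0567]
eef_rot: [-90.0, -0.0, 4.5]
contact_force: [0.1, -0.2, 0.5]
gripper_width: 0.0371
```

```bash
python3 plan.py .469 .2617 .056 4.5
```

```text
t 3.55 p [0.4697 0.2624 0.0567] yaw 4.52 j [  50.1   19.2  -29.7    0.   -41.1 -135.6] F [ 0.1 -0.2  0.5] w 0.0371
tx -0.0008 ty 0.0007 tz -0.0006 turn 0.0004
```

{"method": "apply_moves", "body": {"deltas": [{"tx":0,"ty":0,"tz":0,"turn":0,"gripper":0.015},{"tx":0,"ty":0,"tz":0,"turn":0,"gripper":0.015},{"tx":0,"ty":0,"tz":0,"turn":0,"gripper":0.015},{"tx":0,"ty":0,"tz":0,"turn":0,"gripper":0.015}], "newtons": 50}}

```text
time_s: 3.95
tcp_pos: [0.4697, 0.2624, 0.0565]
eef_rot: [-90.0, -0.0, 4.5]
contact_force: [-0.5, 1.1, -1.0]
gripper_width: 0.0238
```

```bash
python3 plan.py .469 .2617 .2 4.5
```

```text
t 3.95 p [0.4697 0.2624 0.0565] yaw 4.52 j [  50.1   19.2  -29.7   -0.   -41.1 -135.5] F [-0.5  1.1 -1. ] w 0.0238
tx -0.0008 ty -0.1435 tz -0.0006 turn 0.0003
```

{"method": "apply_moves", "body": {"deltas": [{"tx":0,"ty":-0.03,"tz":0,"turn":0,"gripper":0.015},{"tx":0,"ty":-0.07,"tz":0,"turn":0,"gripper":0.015},{"tx":0,"ty":-0.115,"tz":0,"turn":0,"gripper":0.015},{"tx":0,"ty":-0.13,"tz":0,"turn":0,"gripper":0.015}]}}

```text
time_s: 4.35
tcp_pos: [0.4711, 0.2633, 0.191]
eef_rot: [-89.8, -0.3, 4.5]
contact_force: [0.8, 1.0, -2.3]
gripper_width: 0.0239
```

```bash
python3 plan.py .5488 .0091 .18 74.8
```

```text
t 4.35 p [0.4711 0.2633 0.191 ] yaw 4.55 j [ 5.010e+01  1.010e+01 -2.100e+01  1.000e-01 -5.860e+01 -1.356e+02] F [ 0.8  1.  -2.3] w 0.0239
tx 0.0573 ty 0.0104 tz -0.2596 turn -1.2261
```

{"method": "apply_moves", "body": {"deltas": [{"tx":0.006,"ty":0,"tz":-0.029,"turn":-0.137,"gripper":0.015},{"tx":0.013,"ty":0,"tz":-0.058,"turn":-0.274,"gripper":0.015},{"tx":0.019,"ty":0,"tz":-0.087,"turn":-0.411,"gripper":0.015},{"tx":0.026,"ty":0,"tz":-0.116,"turn":-0.548,"gripper":0.015},{"tx":0.032,"ty":0,"tz":-0.145,"turn":-0.685,"gripper":0.015}]}}

```text
time_s: 4.85
tcp_pos: [0.5127, 0.1189, 0.1862]
eef_rot: [-90.0, 0.1, 44.1]
contact_force: [0.5, -0.1, -1.2]
gripper_width: 0.0236
```

```bash
python3 plan.py .5488 .0091 .18 74.8
```

```text
t 4.85 p [0.5127 0.1189 0.1862] yaw 44.09 j [ 34.4   9.3 -22.6  -0.  -58.1 -80.3] F [ 0.5 -0.1 -1.2] w 0.0236
tx -0.0505 ty 0.0062 tz -0.1040 turn -0.5360
```

{"method": "apply_moves", "body": {"deltas": [{"tx":-0.012,"ty":0,"tz":-0.026,"turn":-0.135,"gripper":0.015},{"tx":-0.025,"ty":0,"tz":-0.052,"turn":-0.27,"gripper":0.015},{"tx":-0.037,"ty":0,"tz":-0.078,"turn":-0.405,"gripper":0.015},{"tx":-0.0505,"ty":0.006,"tz":-0.104,"turn":-0.536,"gripper":0.015},{"tx":-0.0505,"ty":0.006,"tz":-0.104,"turn":-0.536,"gripper":0.015}]}}

```text
time_s: 5.35
tcp_pos: [0.548, 0.0075, 0.1792]
eef_rot: [-89.9, 0.1, 74.6]
contact_force: [-1.3, -0.1, -3.2]
gripper_width: 0.0236
```

{"method": "apply_moves", "body": {"deltas": [{"tx":0,"ty":0,"tz":0,"turn":0,"gripper":0.015},{"tx":0,"ty":0,"tz":0,"turn":0,"gripper":0.015},{"tx":0,"ty":0,"tz":0,"turn":0,"gripper":0.015}]}}

```text
time_s: 5.65
tcp_pos: [0.5483, 0.0109, 0.1807]
eef_rot: [-90.0, -0.0, 74.5]
contact_force: [-0.6, -0.2, -2.4]
gripper_width: 0.0237
```

```bash
python3 plan.py .5488 .0091 .15 74.8
python3 - <<'E'
from h import *
p,_=shot("side","s2");crop(p[:,:,::-1],(200,130,380,310),3,"s2.png")
p,_=shot("top","t2");crop(p[:,:,::-1],(270,100,430,260),3.5,"t2.png")
E
```

```text
t 5.65 p [0.5483 0.0109 0.1807] yaw 74.47 j [ 21.6  11.6 -20.5  -0.  -57.9 -37.1] F [-0.6 -0.2 -2.4] w 0.0237
tx -0.0017 ty 0.0307 tz -0.0009 turn -0.0057
```

View pics/s2.png

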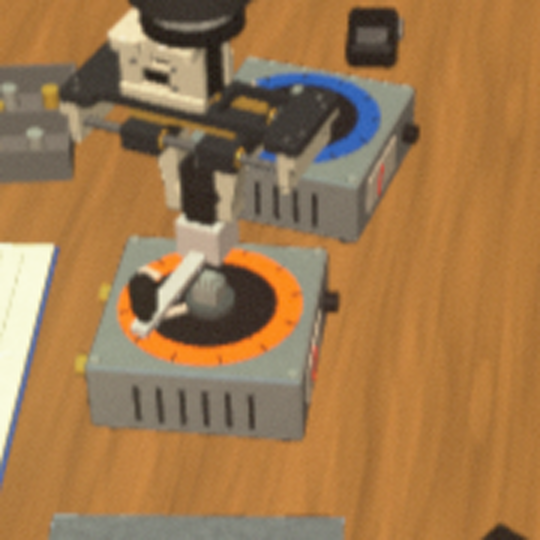

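View pics/t2.png

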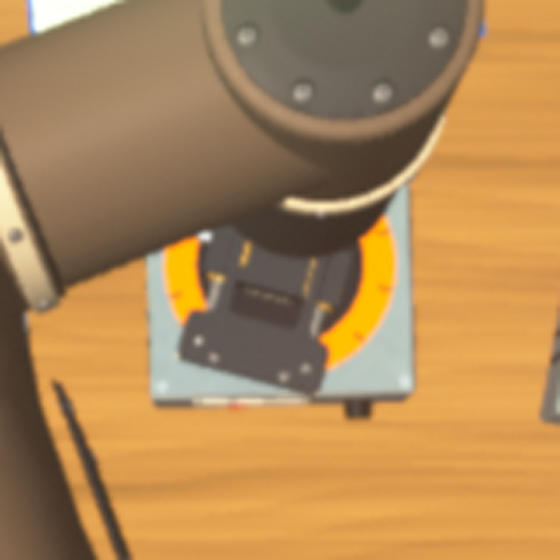

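Run:
```python
from h import *
im=cv2.imread("s2.png");s=r.get_state();t=s['tcp_pos'];a=np.radians(74.5)
c=np.array([t[0]-.0007*np.cos(a),t[1]-.0007*np.sin(a),t[2]-.0525])
M=R.from_euler('z',74.5,degrees=True).as_matrix()
f=8;x0,y0=220,190;g=cv2.resize(im[y0:y0+70,x0:x0+90],None,fx=f,fy=f,interpolation=cv2.INTER_CUBIC)
for pts in([(sx*.018,sy*.018,0) for sx,sy in((1,1),(1,-1),(-1,-1),(-1,1))],[(sx*.018,sy*.018,.032) for sx,sy in((1,1),(1,-1),(-1,-1),(-1,1))],[(.104,0,.046),(.104,0,0)],[(.115,.007,0),(.018,.007,0),(.018,-.007,0),(.115,-.007,0)]):
    q=((proj("side",np.array(pts)@M.T+c)-[x0,y0]+.5)*f).astype(int);cv2.polylines(g,[q],len(pts)>2,(0,0,255),1)
# shaft predicted
Ms=R.from_euler('z',-15.2,degrees=True).as_matrix()
for h,z in((.0055,.1),(.01,.092)):
    q=((proj("side",np.array([(sx*h,sy*h,z) for sx,sy in((1,1),(1,-1),(-1,-1),(-1,1))])@Ms.T+[.5488,.0091,0])-[x0,y0]+.5)*f).astype(int);cv2.polylines(g,[q],True,(255,0,0),1)
cv2.imwrite("pics/ov.png",g)
```

```text
(no output)
```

View pics/ov.png

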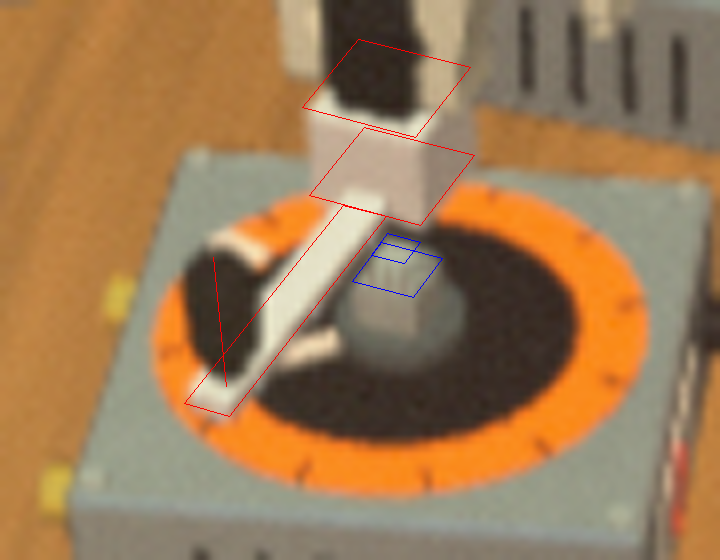

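```bash
python3 plan.py .5490 .0098 .15 74.8
```

```text
t 5.75 p [0.5484 0.0109 0.1807] yaw 74.5 j [ 21.6  11.6 -20.5  -0.  -57.9 -37.1] F [-0.1 -0.1 -2.4] w 0.0236
tx -0.0009 ty 0.0307 tz -0.0009 turn -0.0052
```

{"method": "apply_moves", "body": {"deltas": [{"tx":-0.001,"ty":0.01,"tz":-0.001,"turn":-0.005,"gripper":0.015},{"tx":-0.001,"ty":0.02,"tz":-0.001,"turn":-0.005,"gripper":0.015},{"tx":-0.001,"ty":0.027,"tz":-0.001,"turn":-0.005,"gripper":0.015},{"tx":-0.001,"ty":0.032,"tz":-0.001,"turn":-0.005,"gripper":0.015},{"tx":-0.001,"ty":0.035,"tz":-0.001,"turn":-0.005,"gripper":0.015}]}}

```text
time_s: 6.25
tcp_pos: [0.5489, 0.0089, 0.1447]
eef_rot: [-89.9, 0.0, 74.8]
contact_force: [-0.2, -0.2, -1.9]
gripper_width: 0.0241
```

```bash
python3 plan.py .5490 .0098 .1305 74.8
```

```text
t 6.25 p [0.5489 0.0089 0.1447] yaw 74.76 j [ 21.4  13.8 -23.   -0.  -53.3 -36.6] F [-0.2 -0.2 -1.9] w 0.0241
tx 0.0009 ty 0.0142 tz 0.0001 turn -0.0008
```

{"method": "apply_moves", "body": {"deltas": [{"tx":0.0005,"ty":0.004,"tz":0,"turn":0,"gripper":0.015},{"tx":0.0005,"ty":0.008,"tz":0,"turn":0,"gripper":0.015},{"tx":0.0005,"ty":0.011,"tz":0,"turn":0,"gripper":0.015},{"tx":0.0005,"ty":0.0135,"tz":0,"turn":0,"gripper":0.015},{"tx":0.0005,"ty":0.0135,"tz":0,"turn":0,"gripper":0.015}]}}

```text
time_s: 6.75
tcp_pos: [0.5491, 0.0094, 0.1317]
eef_rot: [-90.0, 0.0, 74.8]
contact_force: [0.2, -0.5, -2.3]
gripper_width: 0.0237
```

```bash
python3 plan.py .5490 .0098 .1305 74.8
```

```text
t 6.75 p [0.5491 0.0094 0.1317] yaw 74.75 j [ 21.4  14.6 -23.8  -0.  -51.6 -36.7] F [ 0.2 -0.5 -2.3] w 0.0237
tx 0.0004 ty 0.0012 tz 0.0002 turn -0.0008
```

{"method": "apply_moves", "body": {"deltas": [{"tx":0,"ty":0.001,"tz":0,"turn":0,"gripper":0.015},{"tx":0,"ty":0.0015,"tz":0,"turn":0,"gripper":0.015},{"tx":0,"ty":0.0015,"tz":0,"turn":0,"gripper":0.015}]}}

```text
time_s: 7.05
tcp_pos: [0.5494, 0.0095, 0.1306]
eef_rot: [-90.0, -0.0, 74.8]
contact_force: [0.7, -0.3, -2.2]
gripper_width: 0.0238
```

```bash
python3 plan.py .5490 .0098 .1305 74.8;python3 - <<'E'
from h import *
p,_=shot("side","s3");crop(p[:,:,::-1],(200,130,380,310),3,"s3.png")
E
```

```text
t 7.05 p [0.5494 0.0095 0.1306] yaw 74.76 j [ 21.4  14.7 -23.9  -0.  -51.4 -36.7] F [ 0.7 -0.3 -2.2] w 0.0238
tx 0.0002 ty 0.0001 tz 0.0004 turn -0.0007
```

View pics/s3.png

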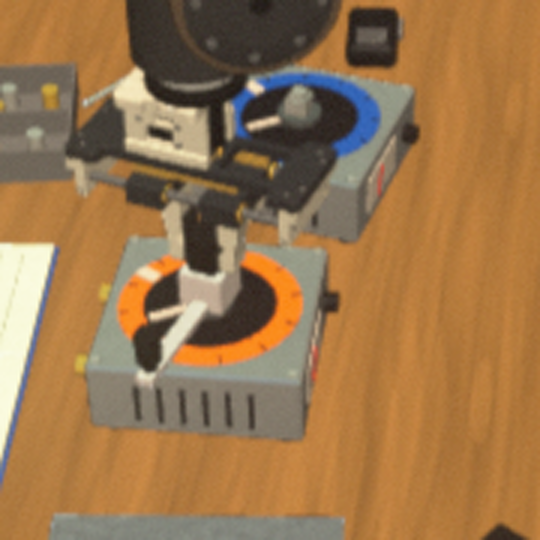

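The view shows the hub at (208,290) down on the collar, with the pointer at (168,312) and the mark at (148,274) both visible. Now I'll turn it clockwise.

{"method": "apply_moves", "body": {"deltas": [{"tx":0,"ty":0,"tz":0,"turn":0.12,"gripper":0.015},{"tx":0,"ty":0,"tz":0,"turn":0.24,"gripper":0.015},{"tx":0,"ty":0,"tz":0,"turn":0.36,"gripper":0.015},{"tx":0,"ty":0,"tz":0,"turn":0.48,"gripper":0.015},{"tx":0,"ty":0,"tz":0,"turn":0.6,"gripper":0.015}]}}

```text
time_s: 7.6
tcp_pos: [0.55, 0.0101, 0.1308]
eef_rot: [-90.0, -0.1, 40.1]
contact_force: [0.4, 1.8, -4.1]
gripper_width: 0.0238
```

```bash
python3 plan.py .5490 .0095 .1306 9.8
```

```text
t 7.6 p [0.55   0.0101 0.1308] yaw 40.12 j [ 21.4  14.7 -23.9  -0.  -51.4 -71.3] F [ 0.4  1.8 -4.1] w 0.0238
tx -0.0011 ty 0.0002 tz 0.0002 turn 0.5293
```

{"method": "apply_moves", "body": {"deltas": [{"tx":-0.0004,"ty":0,"tz":0,"turn":0.12,"gripper":0.015},{"tx":-0.0004,"ty":0,"tz":0,"turn":0.24,"gripper":0.015},{"tx":-0.0004,"ty":0,"tz":0,"turn":0.36,"gripper":0.015},{"tx":-0.0004,"ty":0,"tz":0,"turn":0.44,"gripper":0.015},{"tx":-0.0004,"ty":0,"tz":0,"turn":0.44,"gripper":0.015}]}}

```text
time_s: 8.1
tcp_pos: [0.5499, 0.0099, 0.1308]
eef_rot: [-90.0, -0.1, 15.1]
contact_force: [2.1, 2.8, -4.2]
gripper_width: 0.0237
```

```bash
python3 plan.py .5490 .0095 .1306 9.8;python3 - <<'E'
from h import *
p,_=shot("side","s4");crop(p[:,:,::-1],(230,190,320,280),6,"s4.png")
E
```

```text
t 8.1 p [0.5499 0.0099 0.1308] yaw 15.12 j [ 21.4  14.7 -23.9  -0.  -51.3 -96.3] F [ 2.1  2.8 -4.2] w 0.0237
tx -0.0010 ty 0.0002 tz -0.0001 turn 0.0929
```

View pics/s4.png

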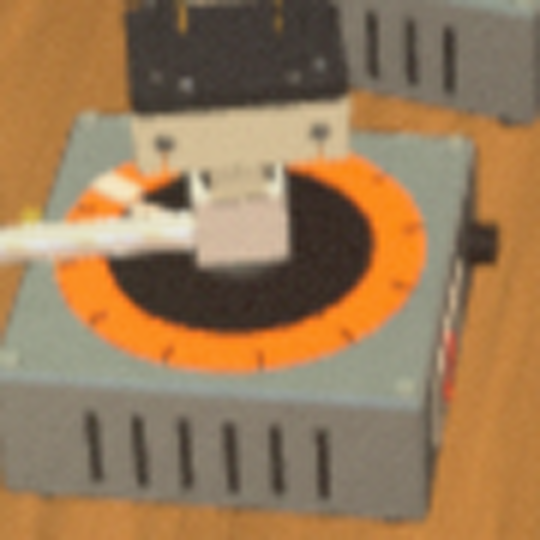

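Run:
```python
from h import *
for n,(a,b),z in(("ptr tip upper",(135,207),.071),("ptr mid",(152,213),.071),("mark",(117,186),.071)):
    w=ray("side",(230+a/6-.5,190+b/6-.5),z)[0][:2]-[.5488,.0091];print(n,np.degrees(np.arctan2(w[1],w[0])),np.hypot(*w))
```

```text
ptr tip upper -20.47988248047144 0.04994460333391721
ptr mid -20.371279607375328 0.04178668460250624
mark -27.768249843746666 0.0643105499299842
```

{"method": "apply_moves", "body": {"deltas": [{"tx":-0.0004,"ty":0,"tz":0,"turn":0.08,"gripper":0.015},{"tx":-0.0004,"ty":0,"tz":0,"turn":0.125,"gripper":0.015},{"tx":-0.0004,"ty":0,"tz":0,"turn":0.125,"gripper":0.015},{"tx":-0.0004,"ty":0,"tz":0,"turn":0.125,"gripper":0.015}]}}

```text
time_s: 8.55
tcp_pos: [0.5498, 0.0098, 0.1309]
eef_rot: [-90.0, -0.2, 8.2]
contact_force: [4.1, 2.3, -5.3]
gripper_width: 0.024
```

```bash
python3 plan.py .5490 .0095 .1306 9.8;python3 - <<'E'
from h import *
p,_=shot("side","s5");crop(p[:,:,::-1],(230,190,320,280),6,"s5.png")
E
```

```text
t 8.55 p [0.5498 0.0098 0.1309] yaw 8.18 j [  21.4   14.6  -23.9   -0.   -51.3 -103.2] F [ 4.1  2.3 -5.3] w 0.024
tx -0.0009 ty 0.0003 tz -0.0002 turn -0.0283
```

View pics/s5.png

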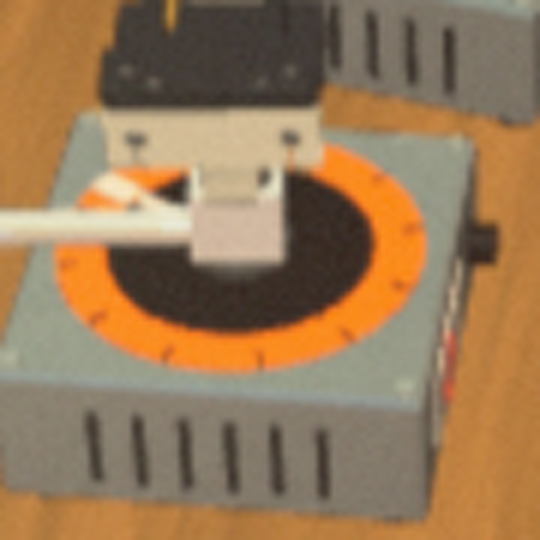

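The pointer (150,195) now runs into the mark (115,186). I'll take up the play by backing off about 8°, then lift.

{"method": "apply_moves", "body": {"deltas": [{"tx":-0.0005,"ty":0,"tz":0,"turn":-0.07,"gripper":0.015},{"tx":-0.0005,"ty":0,"tz":0,"turn":-0.14,"gripper":0.015},{"tx":-0.0005,"ty":0,"tz":0,"turn":-0.14,"gripper":0.015}]}}

```text
time_s: 8.9
tcp_pos: [0.549, 0.009, 0.1311]
eef_rot: [-90.0, -0.1, 16.2]
contact_force: [3.3, 0.5, -2.0]
gripper_width: 0.0239
```

{"method": "apply_moves", "body": {"deltas": [{"tx":0,"ty":-0.008,"tz":0,"turn":0,"gripper":0.015},{"tx":0,"ty":-0.018,"tz":0,"turn":0,"gripper":0.015},{"tx":0,"ty":-0.035,"tz":0,"turn":0,"gripper":0.015},{"tx":0,"ty":-0.055,"tz":0,"turn":0,"gripper":0.015},{"tx":0,"ty":-0.06,"tz":0,"turn":0,"gripper":0.015}]}}

```text
time_s: 9.4
tcp_pos: [0.5485, 0.0089, 0.1926]
eef_rot: [-90.0, -0.1, 16.0]
contact_force: [0.8, 0.4, -2.0]
gripper_width: 0.0239
```

```bash
python3 plan.py .470 .2620 .19 4.5;python3 - <<'E'
from h import *
p,_=shot("side","s6");crop(p[:,:,::-1],(220,160,330,280),5,"s6.png")
E
```

```text
t 9.4 p [0.5485 0.0089 0.1926] yaw 16.01 j [ 21.4  10.9 -19.7   0.  -59.3 -95.4] F [ 0.8  0.4 -2. ] w 0.0239
tx -0.0056 ty 0.0025 tz 0.2649 turn 0.2008
```

View pics/s6.png

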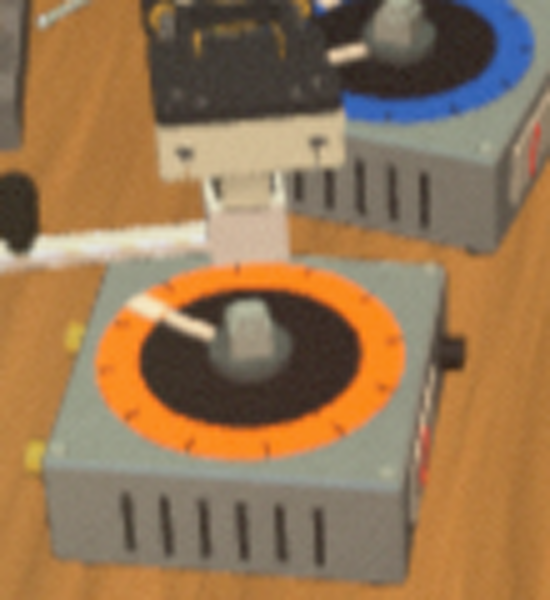

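The shaft is clear of the crank and the pointer (185,322) ends in the mark (147,306). Next I'll take the crank back to the mat.

{"method": "apply_moves", "body": {"deltas": [{"tx":0,"ty":0,"tz":0.045,"turn":0.04,"gripper":0.015},{"tx":0,"ty":0,"tz":0.09,"turn":0.08,"gripper":0.015},{"tx":0,"ty":0,"tz":0.135,"turn":0.12,"gripper":0.015},{"tx":0,"ty":0,"tz":0.18,"turn":0.16,"gripper":0.015},{"tx":0,"ty":0,"tz":0.225,"turn":0.2,"gripper":0.015}]}}

```text
time_s: 9.95
tcp_pos: [0.4845, 0.2263, 0.1895]
eef_rot: [-90.1, 0.1, 4.4]
contact_force: [1.3, 0.2, -2.1]
gripper_width: 0.0238
```

{"method": "apply_moves", "body": {"deltas": [{"tx":0,"ty":0,"tz":0.03,"turn":0,"gripper":0.015},{"tx":0,"ty":0,"tz":0.03,"turn":0,"gripper":0.015},{"tx":0,"ty":0,"tz":0.03,"turn":0,"gripper":0.015}]}}

```text
time_s: 10.25
tcp_pos: [0.4826, 0.2553, 0.1893]
eef_rot: [-90.1, 0.1, 4.6]
contact_force: [-0.2, 0.6, -1.9]
gripper_width: 0.0236
```

```bash
python3 plan.py .480 .2620 .0565 4.5
```

```text
t 10.25 p [0.4826 0.2553 0.1893] yaw 4.64 j [  48.4   11.   -20.    -0.   -59.1 -133.8] F [-0.2  0.6 -1.9] w 0.0236
tx -0.0018 ty 0.1328 tz 0.0071 turn 0.0024
```

{"method": "apply_moves", "body": {"deltas": [{"tx":0,"ty":0.04,"tz":0,"turn":0,"gripper":0.015},{"tx":0,"ty":0.08,"tz":0,"turn":0,"gripper":0.015},{"tx":0,"ty":0.11,"tz":0,"turn":0,"gripper":0.015},{"tx":0,"ty":0.12,"tz":0,"turn":0,"gripper":0.015},{"tx":0,"ty":0.124,"tz":0,"turn":0,"gripper":0.015}]}}

```text
time_s: 10.75
tcp_pos: [0.4834, 0.2538, 0.0656]
eef_rot: [-90.1, 0.1, 4.5]
contact_force: [-0.1, 0.2, -1.6]
gripper_width: 0.0235
```

```bash
python3 plan.py .480 .2620 .0565 4.5
```

```text
t 10.75 p [0.4834 0.2538 0.0656] yaw 4.51 j [  48.3   19.2  -28.1    0.   -42.9 -133.8] F [-0.1  0.2 -1.6] w 0.0235
tx -0.0027 ty 0.0091 tz 0.0084 turn 0.0002
```

{"method": "apply_moves", "body": {"deltas": [{"tx":0,"ty":0.005,"tz":0,"turn":0,"gripper":0.015},{"tx":0,"ty":0.009,"tz":0,"turn":0,"gripper":0.015},{"tx":0,"ty":0.009,"tz":0,"turn":0,"gripper":0.015},{"tx":0,"ty":0.009,"tz":0,"turn":0,"gripper":0.015}]}}

```text
time_s: 11.15
tcp_pos: [0.4839, 0.2555, 0.0583]
eef_rot: [-90.0, -0.1, 4.6]
contact_force: [0.0, 0.3, -2.6]
gripper_width: 0.024
```

```bash
python3 plan.py .480 .2620 .0565 4.5
```

```text
t 11.15 p [0.4839 0.2555 0.0583] yaw 4.58 j [  48.4   19.7  -28.5    0.   -41.7 -133.8] F [ 0.   0.3 -2.6] w 0.024
tx -0.0034 ty 0.0018 tz 0.0068 turn 0.0014
```

{"method": "apply_moves", "body": {"deltas": [{"tx":0,"ty":0.0015,"tz":0,"turn":0,"gripper":0.015},{"tx":0,"ty":0.002,"tz":0,"turn":0,"gripper":0.015},{"tx":0,"ty":0.002,"tz":0,"turn":0,"gripper":0.015}]}}

```text
time_s: 11.45
tcp_pos: [0.4839, 0.2556, 0.0565]
eef_rot: [-90.0, -0.1, 4.6]
contact_force: [-2.7, -0.8, 4.5]
gripper_width: 0.0232
```

{"method": "apply_moves", "body": {"deltas": [{"tx":0,"ty":0,"tz":0,"turn":0,"gripper":0.03},{"tx":0,"ty":0,"tz":0,"turn":0,"gripper":0.0876},{"tx":0,"ty":0,"tz":0,"turn":0,"gripper":0.0876},{"tx":0,"ty":0,"tz":0,"turn":0,"gripper":0.0876},{"tx":0,"ty":0,"tz":0,"turn":0,"gripper":0.0876}]}}

```text
time_s: 11.95
tcp_pos: [0.4836, 0.2552, 0.0555]
eef_rot: [-90.0, 0.0, 4.6]
contact_force: [0.8, -0.6, -0.1]
gripper_width: 0.0563
```

{"method": "apply_moves", "body": {"deltas": [{"tx":0,"ty":0,"tz":0,"turn":0,"gripper":0.0876},{"tx":0,"ty":0,"tz":0,"turn":0,"gripper":0.0876},{"tx":0,"ty":0,"tz":0,"turn":0,"gripper":0.0876},{"tx":0,"ty":0,"tz":0,"turn":0,"gripper":0.0876}]}}

```text
time_s: 12.35
tcp_pos: [0.4836, 0.2552, 0.0555]
eef_rot: [-90.0, 0.0, 4.6]
contact_force: [-0.4, 1.0, 0.5]
gripper_width: 0.086
```

Now straight up, then over to the right so the cameras can see.

{"method": "apply_moves", "body": {"deltas": [{"tx":0,"ty":-0.03,"tz":0,"turn":0,"gripper":0.0876},{"tx":0,"ty":-0.07,"tz":0,"turn":0,"gripper":0.0876},{"tx":0,"ty":-0.11,"tz":0,"turn":0,"gripper":0.0876},{"tx":0,"ty":-0.15,"tz":0,"turn":0,"gripper":0.0876},{"tx":0,"ty":-0.18,"tz":0,"turn":0,"gripper":0.0876}]}}

```text
time_s: 12.85
tcp_pos: [0.4839, 0.2554, 0.2385]
eef_rot: [-89.9, -0.1, 4.6]
contact_force: [0.3, -0.2, -0.0]
gripper_width: 0.0878
```

{"method": "apply_moves", "body": {"deltas": [{"tx":0,"ty":0,"tz":-0.049,"turn":0,"gripper":0.0876},{"tx":0,"ty":0,"tz":-0.098,"turn":0,"gripper":0.0876},{"tx":0,"ty":0,"tz":-0.147,"turn":0,"gripper":0.0876},{"tx":0,"ty":0,"tz":-0.196,"turn":0,"gripper":0.0876},{"tx":0,"ty":0,"tz":-0.245,"turn":0,"gripper":0.0876}]}}

```text
time_s: 13.35
tcp_pos: [0.5028, 0.0092, 0.2359]
eef_rot: [-90.0, -0.0, 4.6]
contact_force: [1.2, 0.3, 0.7]
gripper_width: 0.0877
```

{"method": "apply_moves", "body": {"deltas": [{"tx":0,"ty":0,"tz":-0.049,"turn":0,"gripper":0.0876},{"tx":0,"ty":0,"tz":-0.098,"turn":0,"gripper":0.0876},{"tx":-0.02,"ty":0,"tz":-0.145,"turn":0,"gripper":0.0876},{"tx":-0.04,"ty":0,"tz":-0.19,"turn":0,"gripper":0.0876},{"tx":-0.06,"ty":0,"tz":-0.235,"turn":0,"gripper":0.0876}]}}

```text
time_s: 13.85
tcp_pos: [0.461, -0.2298, 0.2356]
eef_rot: [-90.0, -0.0, 4.6]
contact_force: [1.2, 0.2, 1.0]
gripper_width: 0.0873
```

{"method": "apply_moves", "body": {"deltas": [{"tx":-0.02,"ty":0,"tz":-0.045,"turn":0,"gripper":0.0876},{"tx":-0.04,"ty":0,"tz":-0.09,"turn":0,"gripper":0.0876},{"tx":-0.06,"ty":0,"tz":-0.135,"turn":0,"gripper":0.0876},{"tx":-0.06,"ty":0,"tz":-0.135,"turn":0,"gripper":0.0876},{"tx":-0.06,"ty":0,"tz":-0.135,"turn":0,"gripper":0.0876}]}}

```text
time_s: 14.35
tcp_pos: [0.412, -0.3684, 0.2351]
eef_rot: [-90.0, 0.0, 4.4]
contact_force: [1.0, 0.3, 0.1]
gripper_width: 0.0876
```

Run:
```python
from dial import *
p,D=shot("top","t7");t=p[:,:,::-1].copy();cv2.imwrite("pics/t7.png",t)
P=cloud("top",D)
try:
    c,rad,hsv=dial(t);print(c,rad)
    g=ray("top",np.stack(np.meshgrid(np.arange(640),np.arange(480)),-1).reshape(-1,2),.071)[:,:2]-c
    rr=np.hypot(*g.T).reshape(480,640);an=np.degrees(np.arctan2(g[:,1],g[:,0])).reshape(480,640);wh=(hsv[...,2]>150)&(hsv[...,1]<130)
    for nm,lo,hi in(("ptr",.025,.046),("mark",.056,.07)):
        m=wh&(rr>lo)&(rr<hi);print(nm,m.sum(),np.median(an[m]))
except Exception as e: print(e)
Q=P[150:235,200:285].reshape(-1,3)
for nm,lo,hi in(("blk",.062,.08),("knob",.044,.054)):
    q=Q[(Q[:,2]>lo)&(Q[:,2]<hi)];print(nm,len(q),q.mean(0).round(4),np.median(q[:,2]))
print(r.get_state()['tcp_pos'])
```

```text
[0.54878733 0.00909379] 0.07002470486652765
ptr 42 -25.446713182141714
mark 39 -27.381908292785404
blk 140 [0.4834 0.2539 0.0697] 0.06984119101230735
knob 81 [0.5627 0.2592 0.0487] 0.048582473144800575
[ 0.41262309 -0.36751351  0.23528777]
```

View pics/t7.png

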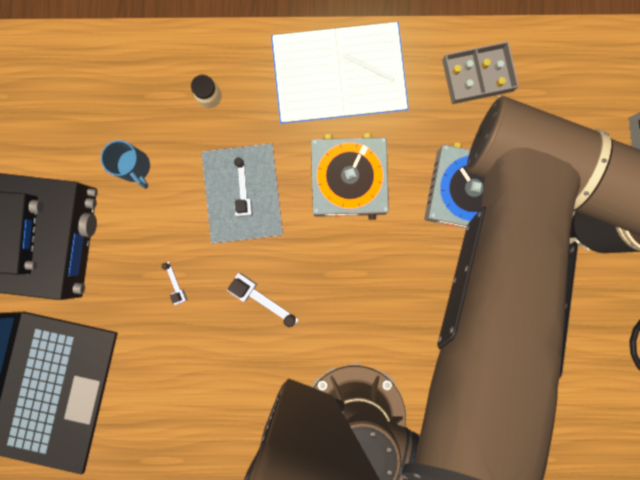

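The pointer is 1.9° from the mark. The crank lies flat on the mat with its hub at (242,207), the blue pointer at (463,172) hasn't moved, and the arm is clear of everything.

```bash
python3 -c "
from plant import r
print(r.close_job())"
```

```text
the job is handed in; nothing more can be done
None
```

I retuned the orange-dial tuner with the middle-sized crank, laid the crank flat on the mat again, and handed the job in at about 14.4 s. The hand-in reports no verdict.

- **Fitting:** I gripped the crank by its block and lowered it onto the orange shaft. It slid down with almost no force. The gripper height and a side view both showed it fully seated.
- **Turning:** I turned it clockwise until the pointer reached the mark, backed off about 8° within the play, and lifted it off.
- **Last checks, top camera:**
  - The orange pointer stands at −25.4° and its mark at −27.4°, which puts the joint at about 1.27 rad.
  - The crank's grip block top is 70 mm above the desk, the height it should have with the crank flat on the mat. Its hub is at about (0.483, 0.254), well inside the mat.
  - The blue pointer looks unmoved. I judged that by eye only, as the arm hid part of that dial.
  - The gripper is open and clear of everything.
- **Disagreement:** With the crank held above the shaft, the side view put it about 1 mm off where the gripper position said. That is within calibration and did not affect the fit. No check failed.

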